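# Set the polariser dial and push the filter slide in

## Task

Set up polarised light on the white polariser unit: with closed fingertips, push the dial's steel post gently round until the white index mark on the dial lines up with the long line of the scale, and let go of it. Then push the filter slide next to the dial fully home, away from the robot, by its upright tab, and move clear of everything. Push only and gently: do not pinch the post or the tab, and leave the loose things around standing where they are.

Things in the scene. Friction and masses are not known exactly. Their poses are not given: they have to be found in the camera images.
- unit: Polariser unit, fixed to the table: white base plate 220 mm (its x) by 305 mm (its y) and 20 mm high. Origin on the table under the dial's axis; z up; the plate reaches 110 mm to +x and -x, 130 mm to -y, 175 mm to +y. On it: the dial with its scale collar, and at y = +140 mm the filter slide. Its yaw varies by up to about 23 degrees.
- collar: Fixed flat aluminium scale collar round the dial, outer radius 100 mm, top face 28 mm above the table; origin on the dial's axis, 20 mm above the table. Black radial lines every 15 degrees from radius 71.5 mm outward: 23 short ones (8 mm long, 2 mm wide) and ONE long line (27 mm long, 4 mm wide), the target, which lies along the collar's own +x axis. The collar is turned differently in each run.
- scale_line (a point): Inner end of the long scale line, on the collar's top face, 71.5 mm from the dial's axis.
- dial (a joint): Angle of the dial in rad, counter-clockwise from above, range -3.0 to 3.0; at 0 the index mark points along the unit's +x. Black disc, radius 70 mm, top face 30 mm above the table, vertical axis; it turns stiffly (about 0.08 N m, so 1.5 N at the post) and stays where it is left. It starts at -2.4 to -1.2 and the long line is at -0.35 to 0.9, so it is always turned counter-clockwise; the post passes the side nearest the robot.
- dial_index (a point): Outer end of the white index mark (36 mm long, 4 mm wide, radial) on the dial's top face, 68 mm from the axis, 30 mm above the table.
- dial_post (a point): Centre of the top of the upright steel post on the dial: 14 mm diameter, 28 mm high above the disc, top 58 mm above the table, 55 mm from the dial's axis, diametrically opposite the index mark.
- filter_slide (a joint): Travel of the filter slide in m along the unit's +x (away from the robot), 0 = out, 0.035 = fully home at its stop; starts at 0 to 0.006; friction about 2 N; stays where it is left.
- slide_tab (a point): Centre of the top edge of the slide's upright black tab: 8 mm thick along the unit's x, 28 mm wide along its y, top 55.5 mm above the table, its lower end at 27.5 mm on the aluminium slide (50 mm long, centred on the tab) that runs between two rails. In the unit's frame the tab stands at x = -17.5 mm + travel, y = +140 mm. The rails are 120 mm long, their tops 28 mm above the table.
- objective: Loose steel microscope objective, 30 mm diameter, 46 mm high, standing on the base plate near its far +y part. Origin at the centre of its underside. Leave alone.
- filter_ring: Loose brass filter ring, 32 mm outer diameter, 8 mm high, lying on the base plate near its near -y corner. Origin: centre of the underside. Leave alone.
- slide_box: Loose grey slide box 85 x 100 x 34 mm on the table to the +y side of the unit. Origin: centre of the underside. Leave alone.
- oil_bottle: Loose small amber bottle, 32 mm diameter, 70 mm high, on the table behind the unit. Origin: centre of the underside. Leave alone.
- dish: Loose flat glass dish, 60 mm diameter, 14 mm high, on the table behind the unit. Origin: centre of the underside. Leave alone.
- tissue_box: Loose paper box of lens tissue 70 x 110 x 45 mm, on the table behind the unit. Origin: centre of the underside. Leave alone.
- mouse: Loose black computer mouse 100 x 58 x 34 mm, on the table to the -y side of the unit. Origin: centre of the underside. Leave alone.

How it is judged:
On the way, in this order (a step that is already met when the one before it is completed fails the run):
1. the dial's index mark is lined up with the long scale line and the fingers have let go of the dial (y of dial_index in the frame of collar between -0.004 and 0.004 m and x of dial_index in the frame of collar above 0.05 m and contact force between the fingers and dial below 0.05 N and value of joint filter_slide below 0.02 m), for 0.2 s.
2. the filter slide is pushed fully home (value of joint filter_slide above 0.031 m), for 0.1 s.
At the end, for the whole second after the job is handed in: The outer end of the index mark is within 4 mm of the long scale line's centre line (the two marks overlap), the filter slide is within 4 mm of its stop, and every loose thing is within 20 mm of where it stood (y of dial_index in the frame of collar between -0.004 and 0.004 m and x of dial_index in the frame of collar above 0.05 m and value of joint filter_slide above 0.031 m and distance of each of objective, filter_ring, slide_box, oil_bottle, dish, tissue_box, mouse from where it was at the start of the episode below 0.02 m); the robot touches nothing.
It fails at once if a loose thing is lifted, carried or shoved 20 mm or more (distance of any of objective, filter_ring, slide_box, oil_bottle, dish, tissue_box, mouse from where it was at the start of the episode above 0.02 m).
It fails at once if the dial or its post is pinched or forced (more than 20 N between the fingers and the dial) (contact force between the fingers and dial above 20 N).
It fails at once if the filter slide or its tab is pinched or forced (more than 30 N between the fingers and the slide) (contact force between the fingers and filter_slide above 30 N).
It also fails if it takes over 58 s, if anything falls off the work surface, if the arm or the gripper's body presses on something with over 40 N, if the wrist force passes 120 N, or if a joint passes its speed limit or range.

## Robot

A 6-joint arm with a two-finger parallel gripper is mounted at the origin on the work surface. World frame = base frame: x ahead of the robot, y to its left, z up, the work surface at z = 0. Lengths are in m, angles in rad, forces in N, time in s.
With the tool pointing down it reaches from about 0.35 to 0.975 m from the base axis. Payload 17.4 kg.
Tool frame: the origin (TCP) lies between the finger pads; the fingertips stand 22 mm ahead of it and the grasp point (between the pads) lies 3 mm ahead of it; y points along the fingers, z is the direction in which the jaws open and shut, and the axes are right-handed (so a half turn about y gives the same grasp; the last joint's range is limited). The gripper opens to 85 mm and grips with 20 to 120 N. Pads are 22 mm wide; open, the fingers measure 114 mm over their backs; the gripper's body (76 mm by 85 mm) begins 54 mm behind the grasp point. The pads swing forward as they close: fully open they stand 13 mm farther back than shut.
Start: joints at [-1.183, 0.116, 1.442, -0, 1.584, -0.038], TCP at [0.279, -0.615, 0.253] pointing down, gripper open.
Joint ranges: [-2.83, 2.83], [-0.83, 2.19], [0.07, 2.5], [-1.14, 4.28], [0.01, 3], [-2.97, 2.97]. Speed limits (rad/s): [1.89, 1.89, 2.22, 3.14, 3.14, 3.14].

## Interface

Orientations are given as a 3x3 rotation matrix whose columns are the frame's x, y, z axes.
In Python, from workcell import r gives the robot as it stands.
- The arm moves only by the tool step_arm, never from a script. Its argument "series" is a list of rows, each a list of 7 numbers: the closure, from -1 (fully open) to 1 (shut), then the shift along the tool's x, y, z in m, then the turn, a rotation vector about the tool's x, y, z in rad. In form: [[hand, tx, ty, tz, ax, ay, az], ...]. A call has exactly 8 rows; each row is the pose to reach, as a shift and turn from the pose commanded when the call began, along the tool's axes at that moment; what a row does not reach only later rows make up. A row lasts 1/10 s, in which the tool goes at most 50 mm and 8.59 degrees, less where a joint would pass 70% of its speed; a pose out of reach is approached as far as the arm can. A call with a gripper value outside its range is refused whole. The fingers move at their own pace and stop on an object; "newtons" is the grip in N (left out, the last holds). Time passes only in rows, so rows that repeat a pose let the fingers close, or fill a call up. It gives the time, the measured TCP pose, the force and the opening at its end, in the units of the state.
- r.observe(): the state, without advancing time (a new reading comes with each control period).
- r.get_image(name): name is "side" or "top" or "wrist"; returns a dict with "pixels" (384x512x3 uint8, red, green, blue), "z_map" (384x512 float32, m along the optical axis (not along the pixel's ray), 0 where there is no reading), "fx", "fy", "cx", "cy" (pixels), "origin" and "orientation" of the camera in the world. Camera axes: x right, y up, looking along -z (the intrinsics and any distortion apply to the point x, -y, -z); pixel columns grow to the right and rows downward; lengths in m; the calibration is good to about 2 mm. A picture is of the moment at which its call begins.
- r.sign_off(): hands the job in, once; it reports no verdict.
The state is a dict: "clock": time; "joint_positions": joint angles; "qd": joint speeds; "joint_torque": joint torques, N m; "eef_pos": TCP position; "eef_rot": TCP orientation; "ft_force": force on the tool from outside, world axes, zero at the start; "torque": the same for the moment, N m; "gripper_width": opening from 0.0 (shut) to 1.0 (fully open).
Only numpy, scipy, OpenCV 4.12 (cv2) and the standard library are available. Lean on these libraries where they do the work, as an engineer would, in place of code of your own. Each camera call takes 0.05 s, during which the arm holds its last target. There are 200 camera calls.

## Working session

There is one attempt and no reset: what is moved stays moved. The work goes in short steps, Python scripts to look and compute and a tool call to move; the robot and the scene stay as the last step left them, time stands still between calls to the robot, and variables do not carry over. Pictures are saved under pics/ and viewed, about 8 in all and at most 12, crops included, and the job is handed in when it is done.

Besides the shell and the picture viewer there is one more tool, called after "Request:" as name(argument=value, ...) on one line, values as JSON. step_arm: Moves the arm, as the interface text tells. Its arguments: {"type":"object","properties":{"series":{"type":"array","items":{"type":"array","items":{"type":"number"}}},"newtons":{"type":"number"}},"required":["series"]}

```bash
mkdir -p pics; ls
cat > h.py <<'E'
import numpy as np, cv2
from workcell import r
def save(im,n): cv2.imwrite(f'pics/{n}.png',cv2.cvtColor(im['pixels'],cv2.COLOR_RGB2BGR))
def cast(im,uv,z):
    uv=np.atleast_2d(np.asarray(uv,float))
    d=np.c_[(uv[:,0]-im['cx'])/im['fx'],-(uv[:,1]-im['cy'])/im['fy'],-np.ones(len(uv))]@np.array(im['orientation']).T
    o=np.array(im['origin']); return o+d*((z-o[2])/d[:,2])[:,None]
def proj(im,p):
    c=(np.atleast_2d(p)-np.array(im['origin']))@np.array(im['orientation'])
    return np.c_[im['cx']+im['fx']*c[:,0]/-c[:,2], im['cy']+im['fy']*c[:,1]/c[:,2]]
E
python3 - <<'E'
from h import *
print(r.observe())
for n in ('top','side'):
    im=r.get_image(n); save(im,n+'1'); print(n,[im[k] for k in im if k not in('pixels','z_map')],im.keys())
E
```

```text
pics
{'clock': 0.0, 'joint_positions': array([-1.18280826e+00,  1.16500609e-01,  1.44227315e+00, -2.92246780e-05,
        1.58400740e+00, -3.77973384e-02]), 'qd': array([3.89144297e-04, 2.06784084e-04, 1.45239058e-04, 5.25508425e-05,
       2.38848501e-03, 1.04389619e-03]), 'joint_torque': array([ 7.78454360e-04, -7.31982279e+01, -6.32499647e+01,  3.57597685e-05,
        6.03234657e-03,  4.15550483e-05]), 'eef_pos': array([ 0.27872202, -0.61458251,  0.2525474 ]), 'eef_rot': array([[-9.10714771e-01, -4.76693419e-04,  4.13035566e-01],
       [-4.13035840e-01,  1.08911049e-03, -9.10714120e-01],
       [-1.57099388e-05, -9.99999293e-01, -1.18876048e-03]]), 'ft_force': array([-0.27660516,  0.74994321,  0.19061396]), 'torque': array([-0.01462786,  0.03234114,  0.02018298]), 'gripper_width': 1.0023773939794285}
top [424.5956134722889, 424.5956134722889, 255.66055939785102, 186.81734554790722, array([0.50394926, 0.00767679, 0.99414688]), array([[-0.02497652,  0.99017511, -0.13758426],
       [-0.99914245, -0.02017901,  0.03615491],
       [ 0.03302338,  0.1383693 ,  0.98982998]])] dict_keys(['pixels', 'z_map', 'fx', 'fy', 'cx', 'cy', 'origin', 'orientation'])
side [367.71010066535, 367.71010066535, 263.23464307842835, 193.9651380419218, array([ 0.30992337, -0.54520328,  0.54563096]), array([[ 0.85841691,  0.30937506, -0.4091546 ],
       [-0.51262273,  0.54600364, -0.66264467],
       [ 0.01839417,  0.77856734,  0.62729144]])] dict_keys(['pixels', 'z_map', 'fx', 'fy', 'cx', 'cy', 'origin', 'orientation'])
```

View pics/top1.png

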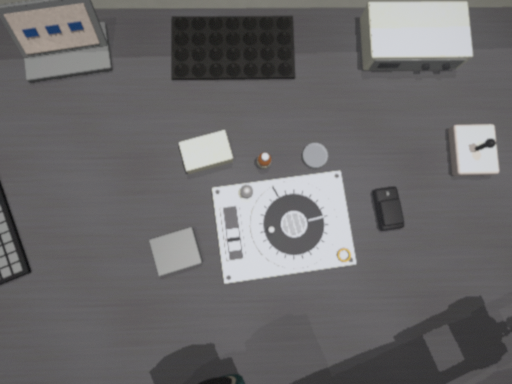

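View pics/side1.png

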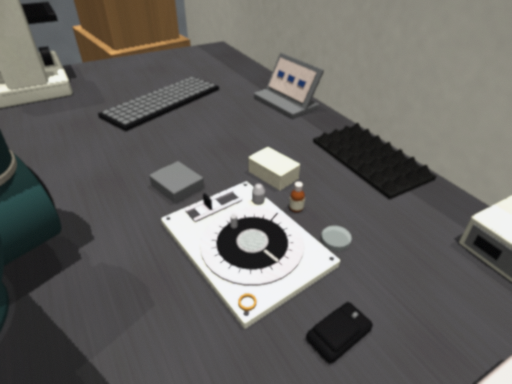

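The top view shows the dial centre at about (294,224), the index towards (322,218), the post at (271,230), the long line near (276,191) and the tab near (234,240). The side view agrees.

```bash
cat >> h.py <<'E'
def circ(P):
    A=np.c_[2*P[:,:2],np.ones(len(P))]; s=np.linalg.lstsq(A,(P[:,:2]**2).sum(1),rcond=None)[0]
    return s[:2],np.sqrt(s[2]+s[:2]@s[:2])
def disc(im,c0,z=0.03,rmin=.06,rmax=.08,n=240,rob=3):
    """dark->light edge along rays round c0 (world xy)"""
    g=cv2.cvtColor(im['pixels'],cv2.COLOR_RGB2GRAY).astype(np.float32); c=np.array(c0,float)
    rr=np.arange(rmin,rmax,.00025)
    for _ in range(rob):
        E=[]
        for a in np.linspace(0,2*np.pi,n,endpoint=False):
            P=np.c_[c[0]+rr*np.cos(a),c[1]+rr*np.sin(a),np.full(len(rr),z)]
            q=proj(im,P).astype(np.float32); v=cv2.remap(g,q[:,:1],q[:,1:],1).ravel()
            d=np.gradient(v); i=d.argmax()
            if v[:max(i-6,1)].max()<90 and v.max()>120: E.append(P[i])
        E=np.array(E); c,R=circ(E)
        e=abs(np.hypot(*(E[:,:2]-c).T)-R); c,R=circ(E[e<.0025])
    return c,R,len(E)
def prof(im,c,rad,z,n=1440):
    g=cv2.cvtColor(im['pixels'],cv2.COLOR_RGB2GRAY).astype(np.float32); a=np.linspace(-np.pi,np.pi,n,endpoint=False)
    out=0
    for R in rad:
        q=proj(im,np.c_[c[0]+R*np.cos(a),c[1]+R*np.sin(a),np.full(n,z)]).astype(np.float32)
        out=out+cv2.remap(g,q[:,:1],q[:,1:],1).ravel()/len(rad)
    return a,out
def peak(a,v,sign):
    w=sign*(v-np.median(v)); i=w.argmax(); d=np.angle(np.exp(1j*(a-a[i]))); m=(abs(d)<.12); ww=np.clip(w[m]-.4*w[i],0,None)
    return a[i]+(d[m]*ww).sum()/ww.sum(), w[i]
E
python3 - <<'E'
from h import *
for n,uv in (('top',(294,224)),('side',(252,240))):
    im=r.get_image(n); c0=cast(im,[uv],.03)[0,:2]; c,R,k=disc(im,c0); print(n,c0,c,R,k)
    ai=peak(*prof(im,c,np.arange(.045,.065,.002),.03),1); al=peak(*prof(im,c,np.arange(.084,.096,.002),.028),-1)
    print('index',ai,'line',al)
    # plate corners: white mask
    p=im['pixels'].astype(int); m=((p.min(2)>165)).astype(np.uint8)
    m=cv2.morphologyEx(m,cv2.MORPH_CLOSE,np.ones((5,5)))
    cs=cv2.findContours(m,0,2)[0]; cs=[q for q in cs if cv2.pointPolygonTest(cv2.convexHull(q),uv,False)>0]
    q=max(cs,key=cv2.contourArea); P=cast(im,cv2.convexHull(q)[:,0],.02)[:,:2]
    b=cv2.minAreaRect(P.astype(np.float32)*1000); print(b)
    x,y=map(int,uv); cr=p[y-75:y+75,x-100:x+100].astype(np.uint8); cv2.imwrite(f'pics/c{n}.png',cv2.resize(cr[:,:,::-1],None,fx=4,fy=4,interpolation=2))
E
```

```text
Traceback (most recent call last):
  File "h.py", line 25, in disc
    E=np.array(E); c,R=circ(E)
                       ~~~~^^^
  File "h.py", line 12, in circ
    A=np.c_[2*P[:,:2],np.ones(len(P))]; s=np.linalg.lstsq(A,(P[:,:2]**2).sum(1),rcond=None)[0]
              ~^^^^^^
IndexError: too many indices for array: array is 1-dimensional, but 2 were indexed
```

```bash
sed -i 's/if v\[:max(i-6,1)\].max()<90 and v.max()>120/if v[0]<110 and v.max()>v[0]+60/' h.py
cat > m.py <<'E'
from h import *
for n,uv in (('top',(294,224)),('side',(252,240))):
    im=r.get_image(n); c0=cast(im,[uv],.03)[0,:2]
    p=im['pixels'].astype(int);x,y=map(int,uv); cr=p[y-75:y+75,x-100:x+100].astype(np.uint8); cv2.imwrite(f'pics/c{n}.png',cv2.resize(cr[:,:,::-1],None,fx=4,fy=4,interpolation=2))
    c,R,k=disc(im,c0); print(n,c0,c,R,k)
    ai=peak(*prof(im,c,np.arange(.045,.065,.002),.03),1); al=peak(*prof(im,c,np.arange(.084,.096,.002),.028),-1)
    print('index',ai,'line',al)
    m=((p.min(2)>165)).astype(np.uint8)
    m=cv2.morphologyEx(m,cv2.MORPH_CLOSE,np.ones((5,5)))
    cs=cv2.findContours(m,0,2)[0]; cs=[q for q in cs if cv2.pointPolygonTest(cv2.convexHull(q),uv,False)>0]
    q=max(cs,key=cv2.contourArea); P=cast(im,cv2.convexHull(q)[:,0],.02)[:,:2]
    print(cv2.minAreaRect(P.astype(np.float32)*1000))
E
python3 m.py
```

```text
top [ 0.55087216 -0.11258683] [ 0.55165502 -0.11139952] 0.06864692587812392 228
index (np.float64(-1.3470973528561023), np.float32(92.16203)) line (np.float64(0.48363147893049907), np.float32(60.545883))
((548.9942626953125, -89.21061706542969), (219.91903686523438, 303.8241882324219), 6.615638732910156)
side [ 0.55461091 -0.11159136] [ 0.55349486 -0.11344718] 0.06880180702888829 235
index (np.float64(-1.329057434389355), np.float32(166.20885)) line (np.float64(0.49430041853325585), np.float32(86.33722))
((559.0726928710938, -90.42103576660156), (238.1299591064453, 307.99139404296875), 6.481714725494385)
```

View pics/ctop.png

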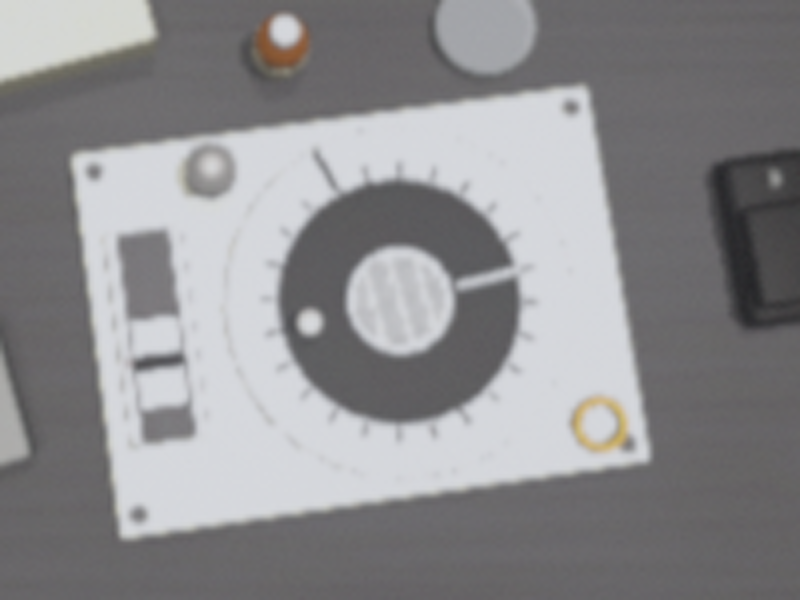

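The enlarged crop agrees with the fits: index pointing about -y at world angle -1.34, long line at 0.49, unit yaw +0.115, dial axis near (0.5525, -0.112). The objective and ring are well clear.

```bash
cat >> h.py <<'E'
C=np.array([.5525,-.1122]); YAW=.115
def cmd(xy,z,ang,ref=None):
    """tool-frame shift & turn to world xy,z with tool x at yaw ang, y down"""
    s=r.observe(); p,R=(s['eef_pos'],s['eef_rot']) if ref is None else ref
    x=np.array([np.cos(ang),np.sin(ang),0]); y=np.array([0,0,-1.]); D=np.c_[x,y,np.cross(x,y)]
    from scipy.spatial.transform import Rotation as Ro
    sh=R.T@(np.r_[xy,z]-p); rv=Ro.from_matrix(R.T@D).as_rotvec()
    print('cmd',sh.round(4),rv.round(4)); return np.r_[xy,z],D
def push(th,gap,rad=.055):
    """TCP xy, tool yaw for the finger side behind the post at polar angle th"""
    u=np.array([np.cos(th),np.sin(th)]); t=np.array([-u[1],u[0]])
    return C+rad*u-t*(.018+gap), th+np.pi/2
E
python3 - <<'E'
from h import *
xy,a=push(1.80,.009); print(xy,a); cmd(xy,.2,a); cmd(xy,.061,a)
im=r.get_image('top')
print('obj',cast(im,[(246.5,192)],.066),'tab',cast(im,[(194+157/4,149+361/4)],.0555),'post',cast(im,[(194+310/4,149+322/4)],.058))
u=np.array([np.cos(YAW),np.sin(YAW)]);v=np.array([-u[1],u[0]]);print('tab0 model',C-.0175*u+.14*v)
E
```

```text
[ 0.56629777 -0.05250392] 3.3707963267948964
cmd [-0.4941  0.0532 -0.3932] [0.0005 0.1966 0.    ]
cmd [-0.4941  0.1922 -0.3931] [0.0005 0.1966 0.    ]
obj [[ 0.62184596 -0.00574857  0.066     ]] tab [[0.51942248 0.02542556 0.0555    ]] post [[ 0.53860721 -0.05899614  0.058     ]]
tab0 model [0.51905105 0.0248672 ]
```

Request:
step_arm(series=[[1,-0.06,0.006,-0.05,0,0.025,0],[1,-0.12,0.013,-0.1,0,0.05,0],[1,-0.18,0.02,-0.15,0,0.075,0],[1,-0.24,0.026,-0.2,0,0.1,0],[1,-0.3,0.033,-0.24,0,0.125,0],[1,-0.36,0.04,-0.29,0,0.15,0],[1,-0.42,0.046,-0.335,0,0.175,0],[1,-0.494,0.053,-0.393,0,0.196,0]], newtons=20)

```text
clock: 1.1
eef_pos: [0.4587, -0.257, 0.2195]
eef_rot: [[-0.974, 0.001, 0.227], [-0.227, -0.0, -0.974], [-0.0, -1.0, 0.0]]
ft_force: [0.5, -1.1, 0.6]
gripper_width: -0.003
```

Run:
```python
from h import *
s=r.observe(); print(s['clock'],s['eef_pos'],s['gripper_width'],s['joint_positions'],s['qd'])
xy,a=push(1.80,.009); cmd(xy,.2,a); cmd(xy,.061,a)
```

```text
1.1 [ 0.45869211 -0.25700832  0.21948015] -0.0029320155062438538 [-5.59255634e-01 -2.02474768e-01  1.80450105e+00  3.13623835e-05
  1.53898812e+00  7.82964232e-01] [ 9.39909153e-01 -6.08451020e-02  1.18132678e-01  4.01014227e-04
 -5.94724142e-02  1.13870885e+00]
cmd [-0.1511  0.0195 -0.1748] [-0.0004 -0.0006 -0.0004]
cmd [-0.1511  0.1585 -0.1749] [-0.0004 -0.0006 -0.0004]
```

Request:
step_arm(series=[[1,-0.03,0.004,-0.035,0,0,0],[1,-0.06,0.008,-0.07,0,0,0],[1,-0.09,0.012,-0.105,0,0,0],[1,-0.11,0.015,-0.13,0,0,0],[1,-0.13,0.018,-0.15,0,0,0],[1,-0.14,0.02,-0.165,0,0,0],[1,-0.14,0.02,-0.165,0,0,0],[1,-0.14,0.02,-0.165,0,0,0]])

```text
clock: 1.9
eef_pos: [0.5569, -0.0664, 0.1994]
eef_rot: [[-0.974, -0.0, 0.229], [-0.229, -0.0, -0.974], [0.0, -1.0, 0.0]]
ft_force: [-1.0, -0.1, 0.2]
gripper_width: 0.002
```

Run:
```python
from h import *
s=r.observe(); print(s['clock'],s['eef_pos'],s['qd'].round(3))
xy,a=push(1.80,.009); cmd(xy,.12,a); cmd(xy,.061,a)
im=r.get_image('wrist'); save(im,'w1'); print(proj(im,[[*C,.03]]))
```

```text
1.9 [ 0.55688949 -0.06638788  0.1993903 ] [-0.021 -0.007  0.002 -0.002 -0.002 -0.004]
cmd [-0.0124  0.0794 -0.0114] [-0.0001  0.0014  0.0003]
cmd [-0.0124  0.1384 -0.0114] [-0.0001  0.0014  0.0003]
[[296.90599903 191.25731187]]
```

View pics/w1.png

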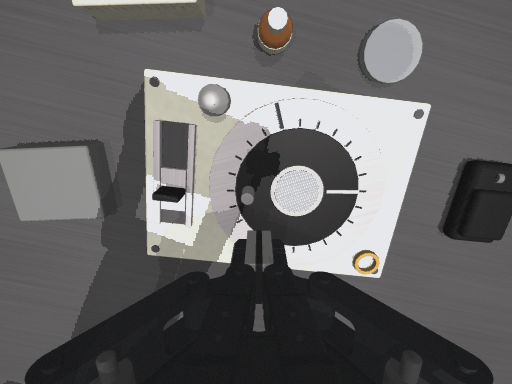

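The wrist view shows the dial centre at (297,191), exactly where the model projects it. The post is at (247,198), the long line at (280,115) and the closed fingers at (260,245). I'll descend behind the post.

Request:
step_arm(series=[[1,-0.006,0.02,-0.006,0,0,0],[1,-0.012,0.05,-0.011,0,0,0],[1,-0.012,0.075,-0.011,0,0,0],[1,-0.012,0.1,-0.011,0,0,0],[1,-0.012,0.12,-0.011,0,0,0],[1,-0.012,0.138,-0.011,0,0,0],[1,-0.012,0.138,-0.011,0,0,0],[1,-0.012,0.138,-0.011,0,0,0]])

```text
clock: 2.75
eef_pos: [0.5662, -0.0537, 0.0621]
eef_rot: [[-0.974, 0.0, 0.227], [-0.227, -0.0, -0.974], [-0.0, -1.0, 0.0]]
ft_force: [0.9, 0.0, -0.0]
gripper_width: -0.002
```

```bash
cat > arc.py <<'E'
import sys
from h import *
s=r.observe(); print(s['clock'],s['eef_pos'],s['ft_force'].round(2))
u=s['eef_pos'][:2]-C; t=s['eef_rot'][:2,0]; print('radial',np.linalg.norm(u),'tan offset',u@t, 'front post-angle', np.arctan2(-t[0],t[1])%(2*np.pi))
for th in map(float,sys.argv[2:]): xy,a=push(th,float(sys.argv[1])); cmd(xy,.061,a)
E
python3 arc.py 0 1.80 1.84 1.92 2.0 2.08 2.16 2.24 2.32
python3 - <<'E'
from h import *
im=r.get_image('wrist'); save(im,'w2')
c,R,k=disc(im,C);print(c,R,k)
print('line',peak(*prof(im,C,np.arange(.084,.096,.002),.028),-1),'idx',peak(*prof(im,C,np.arange(.045,.065,.002),.03),1))
E
```

```text
2.75 [ 0.5661608  -0.05365437  0.06208946] [ 0.89  0.04 -0.03]
radial 0.06011828571187334 tan offset -0.026589820804311912 front post-angle 1.7997142444997831
cmd [ 0.0086  0.0011 -0.0011] [-0.0001 -0.0003 -0.0001]
cmd [ 0.0108  0.0011 -0.0018] [-0.0001 -0.0403 -0.0001]
cmd [ 0.0153  0.0011 -0.0028] [-1.000e-04 -1.203e-01 -1.000e-04]
cmd [ 0.0199  0.0011 -0.0036] [-1.000e-04 -2.003e-01 -1.000e-04]
cmd [ 0.0245  0.0011 -0.0039] [-1.000e-04 -2.803e-01 -1.000e-04]
cmd [ 0.0291  0.0011 -0.0039] [-1.000e-04 -3.603e-01 -1.000e-04]
cmd [ 0.0337  0.0011 -0.0035] [-1.000e-04 -4.403e-01 -1.000e-04]
cmd [ 0.0383  0.0011 -0.0028] [-2.000e-04 -5.203e-01 -1.000e-04]
[ 0.5531108  -0.11085739] 0.06963845161151228 140
line (np.float64(2.9892191053401542), np.float32(127.262215)) idx (np.float64(-1.3465098186737559), np.float32(187.02798))
```

View pics/w2.png

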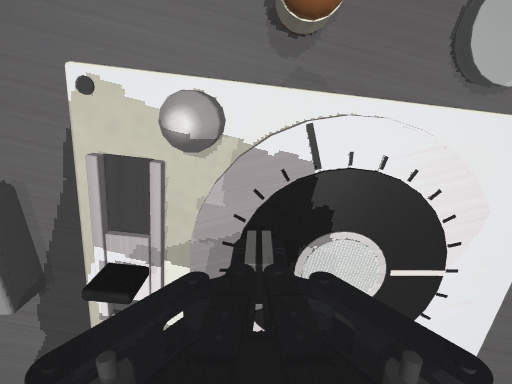

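View: the closed fingertips are at (260,248) with the post right behind them at (263,320), and nothing is touched. Starting the arc.

Request:
step_arm(series=[[1,0.004,0.001,-0.001,0,0,0],[1,0.0075,0.001,-0.001,0,0,0],[1,0.011,0.001,-0.002,0,-0.04,0],[1,0.015,0.001,-0.003,0,-0.12,0],[1,0.02,0.001,-0.0035,0,-0.2,0],[1,0.0245,0.001,-0.004,0,-0.28,0],[1,0.029,0.001,-0.004,0,-0.36,0],[1,0.0337,0.001,-0.0035,0,-0.44,0]])

```text
clock: 3.6
eef_pos: [0.5325, -0.0572, 0.0611]
eef_rot: [[-0.782, 0.001, 0.624], [-0.624, 0.0, -0.782], [-0.001, -1.0, 0.001]]
ft_force: [2.0, 0.4, 0.4]
gripper_width: -0.0
```

```bash
python3 arc.py 0 2.24 2.32 2.4 2.48 2.56 2.64 2.72 2.80 2.88
```

```text
3.6 [ 0.53250308 -0.0571784   0.06111997] [2.03 0.39 0.37]
radial 0.05854274593897227 tan offset -0.01867596453336197 front post-angle 2.244081085593128
cmd [0.0005 0.0001 0.0006] [-0.0008  0.0041 -0.0011]
cmd [ 0.0049  0.0001 -0.0007] [-0.0009 -0.0759 -0.001 ]
cmd [ 0.0094  0.0001 -0.0016] [-0.0009 -0.1559 -0.001 ]
cmd [ 0.014   0.0001 -0.0022] [-0.001  -0.2359 -0.001 ]
cmd [ 0.0187  0.0001 -0.0024] [-0.001  -0.3159 -0.0009]
cmd [ 0.0233  0.0001 -0.0022] [-0.001  -0.3959 -0.0009]
cmd [ 0.0279  0.0001 -0.0017] [-0.0011 -0.4759 -0.0008]
cmd [ 0.0324  0.0001 -0.0007] [-0.0011 -0.5559 -0.0008]
cmd [0.0369 0.0001 0.0005] [-0.0012 -0.6359 -0.0008]
```

Request:
step_arm(series=[[1,0.0045,0,-0.001,0,-0.08,0],[1,0.009,0,-0.002,0,-0.16,0],[1,0.0135,0,-0.0025,0,-0.24,0],[1,0.018,0,-0.0028,0,-0.32,0],[1,0.0228,0,-0.0026,0,-0.4,0],[1,0.0274,0,-0.002,0,-0.48,0],[1,0.032,0,-0.001,0,-0.56,0],[1,0.0364,0,0,0,-0.64,0]])

```text
clock: 4.4
eef_pos: [0.504, -0.0799, 0.0611]
eef_rot: [[-0.255, 0.001, 0.967], [-0.967, 0.0, -0.255], [-0.0, -1.0, 0.001]]
ft_force: [1.4, 1.2, 0.1]
gripper_width: 0.0
```

```bash
python3 arc.py 0 2.88 2.96 3.04 3.12 3.2 3.28 3.34 3.39 3.42
```

```text
4.4 [ 0.50400514 -0.07986035  0.0611271 ] [1.42 1.15 0.06]
radial 0.0582889751631945 tan offset -0.018919294389546756 front post-angle 2.8840160810509103
cmd [0.0007 0.0001 0.0002] [-0.0013  0.004  -0.0004]
cmd [ 0.0051  0.0001 -0.0011] [-0.0013 -0.076  -0.0003]
cmd [ 0.0097  0.0001 -0.002 ] [-0.0014 -0.156  -0.0003]
cmd [ 0.0143  0.0001 -0.0026] [-1.40e-03 -2.36e-01 -2.00e-04]
cmd [ 0.0189  0.0001 -0.0027] [-1.40e-03 -3.16e-01 -1.00e-04]
cmd [ 0.0235  0.0001 -0.0026] [-1.40e-03 -3.96e-01 -1.00e-04]
cmd [ 0.027   0.0001 -0.0022] [-1.40e-03 -4.56e-01 -1.00e-04]
cmd [ 0.0298  0.0001 -0.0017] [-0.0014 -0.506  -0.    ]
cmd [ 0.0315  0.0001 -0.0013] [-0.0014 -0.536   0.    ]
```

Request:
step_arm(series=[[1,0.0045,0,-0.0012,0,-0.08,0],[1,0.009,0,-0.0022,0,-0.16,0],[1,0.0137,0,-0.0027,0,-0.24,0],[1,0.0183,0,-0.0029,0,-0.32,0],[1,0.0229,0,-0.0027,0,-0.4,0],[1,0.0263,0,-0.0023,0,-0.46,0],[1,0.0291,0,-0.0018,0,-0.51,0],[1,0.0307,0,-0.0014,0,-0.54,0]])

```text
clock: 5.2
eef_pos: [0.4946, -0.1092, 0.0611]
eef_rot: [[0.277, 0.001, 0.961], [-0.961, 0.0, 0.277], [0.0, -1.0, 0.001]]
ft_force: [-1.1, 1.1, 1.3]
gripper_width: 0.001
```

```bash
cat > ang.py <<'E'
from h import *
for n in ('top','side','wrist'):
    im=r.get_image(n); save(im,n+'_now')
    try:
        c,R,k=disc(im,C)
    except Exception: c=C;R=k=0
    print(n,c,R,k)
    for cc in (c,C): 
        a,v=prof(im,cc,np.arange(.047,.066,.002),.03); m=(a>-1)&(a<1.3)
        b,w=prof(im,cc,np.arange(.084,.096,.002),.028)
        print(' idx',peak(a[m],v[m],1),'line',peak(b[m],w[m],-1))
E
python3 arc.py 0 3.42 3.50 3.56 3.6 3.63; python3 ang.py
```

```text
5.2 [ 0.49463969 -0.10919596  0.06105224] [-1.09  1.13  1.27]
radial 0.057938242666180736 tan offset -0.018928470677471547 front post-angle 3.422531193965878
cmd [ 0.0008  0.0001 -0.0002] [-0.0007  0.0025  0.0002]
cmd [ 0.0052  0.0001 -0.0015] [-0.0007 -0.0775  0.0002]
cmd [ 0.0086  0.0001 -0.0022] [-0.0007 -0.1375  0.0002]
cmd [ 0.0109  0.0001 -0.0026] [-0.0007 -0.1775  0.0002]
cmd [ 0.0126  0.0001 -0.0028] [-7.000e-04 -2.075e-01  2.000e-04]
top [ 0.55131639 -0.11138544] 0.06881521469175668 138
 idx (np.float64(0.26797128032999756), np.float32(97.65235)) line (np.float64(0.48171896635063477), np.float32(60.299973))
 idx (np.float64(0.287688267241736), np.float32(97.26494)) line (np.float64(0.49633662969121883), np.float32(60.174637))
side [ 0.55317073 -0.11311393] 0.06882569748284245 189
 idx (np.float64(0.29320759456210144), np.float32(182.65643)) line (np.float64(1.2629018332078785), np.float32(226.11003))
 idx (np.float64(0.2741433130157042), np.float32(182.90234)) line (np.float64(1.2565610325723522), np.float32(227.02571))
wrist [ 0.55204118 -0.11181405] 0.06974870070996292 153
 idx (np.float64(0.2727095330691344), np.float32(188.80283)) line (np.float64(-0.584179992834859), np.float32(203.52554))
 idx (np.float64(0.28142401453300353), np.float32(188.94933)) line (np.float64(-0.5095794411149672), np.float32(203.45947))
```

Request:
step_arm(series=[[1,0.0022,0,-0.0007,0,-0.04,0],[1,0.0044,0,-0.0013,0,-0.08,0],[1,0.0061,0,-0.0017,0,-0.11,0],[1,0.0078,0,-0.002,0,-0.14,0],[1,0.0095,0,-0.0023,0,-0.17,0],[1,0.0106,0,-0.0025,0,-0.19,0],[1,0.0106,0,-0.0025,0,-0.19,0],[1,0.0106,0,-0.0025,0,-0.19,0]])

```text
clock: 6.15
eef_pos: [0.4952, -0.12, 0.0605]
eef_rot: [[0.451, 0.0, 0.892], [-0.892, -0.0, 0.451], [0.0, -1.0, 0.0]]
ft_force: [0.2, 0.0, -0.7]
gripper_width: 0.001
```

```bash
sed -i 's/m=(a>-1)&(a<1.3)/m=(a>-.1)\&(a<.9)/' ang.py; python3 arc.py 0 3.63 3.66; python3 ang.py
```

```text
6.15 [ 0.49522861 -0.11997957  0.06047472] [ 0.19  0.   -0.71]
radial 0.057797351536764255 tan offset -0.018892407021753273 front post-angle 3.609596486824004
cmd [ 0.002  -0.0005 -0.0007] [-0.     -0.0204  0.0002]
cmd [ 0.0037 -0.0005 -0.0012] [ 0.     -0.0504  0.0002]
top [ 0.55153635 -0.11134773] 0.0687767784414832 144
 idx (np.float64(0.45335213297947824), np.float32(100.58224)) line (np.float64(0.48264862192193747), np.float32(60.036774))
 idx (np.float64(0.47450252387861525), np.float32(100.235634)) line (np.float64(0.496366513895905), np.float32(59.895676))
side [ 0.55299583 -0.11311637] 0.06890798562470553 184
 idx (np.float64(0.4718013205215852), np.float32(185.55946)) line (np.float64(0.4884245334733252), np.float32(66.05893))
 idx (np.float64(0.4532607183583767), np.float32(184.3744)) line (np.float64(0.4767425450496549), np.float32(66.09033))
wrist [ 0.55194521 -0.11243562] 0.07010186506966497 155
 idx (np.float64(0.4615338838934138), np.float32(188.79765)) line (np.float64(0.4882865666531106), np.float32(190.00308))
 idx (np.float64(0.4621982020894456), np.float32(188.79434)) line (np.float64(0.48855139880107823), np.float32(189.94612))
```

The remaining error is about 0.025 rad, and all three cameras agree. I'll nudge once more, then back off.

Request:
step_arm(series=[[1,0.0006,0,-0.0002,0,-0.01,0],[1,0.0012,0,-0.0003,0,-0.02,0],[1,0.0014,0,-0.0004,0,-0.025,0],[1,0.0014,0,-0.0004,0,-0.025,0],[1,-0.002,0,0,0,-0.025,0],[1,-0.006,0,0,0,-0.025,0],[1,-0.01,0,0,0,-0.025,0],[1,-0.012,0,0,0,-0.025,0]])

```text
clock: 7.1
eef_pos: [0.4897, -0.1088, 0.0605]
eef_rot: [[0.474, 0.0, 0.88], [-0.88, -0.0, 0.474], [0.0, -1.0, 0.0]]
ft_force: [0.0, 0.0, -0.7]
gripper_width: -0.005
```

```bash
python3 ang.py
python3 - <<'E'
from h import *
a=cv2.imread('pics/wrist_now.png'); cv2.imwrite('pics/w3.png',a)
s=r.observe(); print(s['clock'],s['eef_pos'],s['joint_positions'].round(2))
E
```

```text
top [ 0.55132555 -0.1112627 ] 0.06873670677373626 142
 idx (np.float64(0.4766557036275233), np.float32(96.927734)) line (np.float64(0.4804086919711143), np.float32(60.36978))
 idx (np.float64(0.5012272081447862), np.float32(96.61171)) line (np.float64(0.49616601501518154), np.float32(60.11409))
side [ 0.55300746 -0.11317357] 0.06892895257506311 188
 idx (np.float64(0.4959348136730415), np.float32(181.57812)) line (np.float64(0.48915621641964857), np.float32(67.002106))
 idx (np.float64(0.47640169688371226), np.float32(180.71013)) line (np.float64(0.47678560927847624), np.float32(66.75813))
wrist [ 0.55152727 -0.11320284] 0.07083886521937426 132
 idx (np.float64(0.49366423998657066), np.float32(189.04443)) line (np.float64(-0.0740401784214259), np.float32(202.80696))
 idx (np.float64(0.48603207763969997), np.float32(189.06787)) line (np.float64(-0.0800751324258995), np.float32(202.57098))
7.25 [ 0.48982898 -0.10911056  0.06055613] [-0.27 -0.14  2.02 -0.    1.26 -0.76]
```

View pics/w3.png

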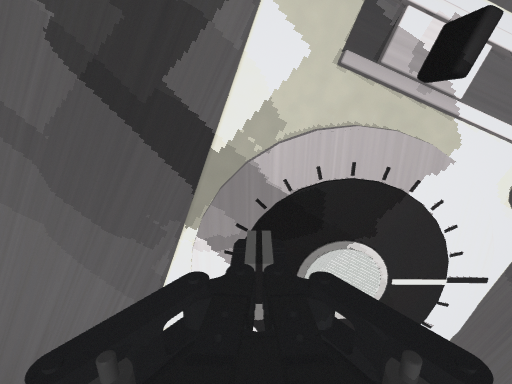

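The wrist view shows the index mark and the long line as one straight line through (450,280). The angle error is below 0.01 rad and the fingers are clear. Next I'll lift and move in front of the tab.

```bash
cat > tab.py <<'E'
import sys
from h import *
u=np.array([np.cos(YAW),np.sin(YAW)]);v=np.array([-u[1],u[0]])
s=r.observe(); q=s['eef_pos'][:2]-C; print(s['clock'],'unit xy',q@u,q@v,s['eef_pos'],'F unit',s['ft_force'][:2]@u)
for x,z in zip(*[iter(map(float,sys.argv[1:]))]*2): cmd(C+x*u+.14*v,z,YAW)
E
python3 tab.py -.046 .13 -.046 .06
```

```text
7.25 unit xy -0.061902566363307515 0.010260322778159803 [ 0.48982898 -0.10911056  0.06055613] F unit 0.661200480817279
cmd [-0.1146 -0.0695  0.0628] [ 0.0000e+00 -1.1914e+00  3.0000e-04]
cmd [-0.1146  0.0005  0.0628] [ 0.0000e+00 -1.1914e+00  3.0000e-04]
```

Request:
step_arm(series=[[1,0,-0.02,0,0,0,0],[1,0,-0.05,0,0,0,0],[1,0,-0.07,0,0,0,0],[1,0,-0.07,0,0,-0.15,0],[1,0,-0.07,0,0,-0.29,0],[1,0,-0.07,0,0,-0.43,0],[1,0,-0.07,0,0,-0.57,0],[1,0,-0.07,0,0,-0.7,0]])

```text
clock: 8.05
eef_pos: [0.4899, -0.1094, 0.1305]
eef_rot: [[0.932, 0.0, 0.363], [-0.363, -0.0, 0.932], [0.0, -1.0, -0.0]]
ft_force: [0.1, -0.5, -0.3]
gripper_width: 0.001
```

```bash
python3 tab.py -.046 .13 -.046 .06
```

```text
8.05 unit xy -0.0618999259224907 0.010001615455174017 [ 0.48986128 -0.10936726  0.13046118] F unit 0.016130052629711504
cmd [-0.0467  0.0005  0.1224] [ 0.     -0.4862  0.    ]
cmd [-0.0467  0.0705  0.1224] [ 0.     -0.4862  0.    ]
```

Request:
step_arm(series=[[1,-0.006,0,0.02,0,-0.1,0],[1,-0.014,0,0.04,0,-0.2,0],[1,-0.022,0,0.06,0,-0.3,0],[1,-0.03,0,0.08,0,-0.4,0],[1,-0.038,0,0.1,0,-0.486,0],[1,-0.047,0,0.122,0,-0.486,0],[1,-0.047,0,0.122,0,-0.486,0],[1,-0.047,0,0.122,0,-0.486,0]])

```text
clock: 8.85
eef_pos: [0.4911, 0.0216, 0.1304]
eef_rot: [[0.994, 0.0, -0.11], [0.11, -0.0, 0.994], [0.0, -1.0, -0.0]]
ft_force: [0.3, -0.3, 0.2]
gripper_width: -0.001
```

```bash
python3 tab.py -.046 .13 -.046 .062
python3 - <<'E'
from h import *
im=r.get_image('wrist'); save(im,'w4')
E
```

```text
8.85 unit xy -0.04567858997601734 0.13993216041376239 [0.49106637 0.02156641 0.13044011] F unit 0.2957202966186305
cmd [-0.0003  0.0004  0.0001] [ 0.0002 -0.0049  0.    ]
cmd [-0.0003  0.0684  0.0001] [ 0.0002 -0.0049  0.    ]
```

View pics/w4.png

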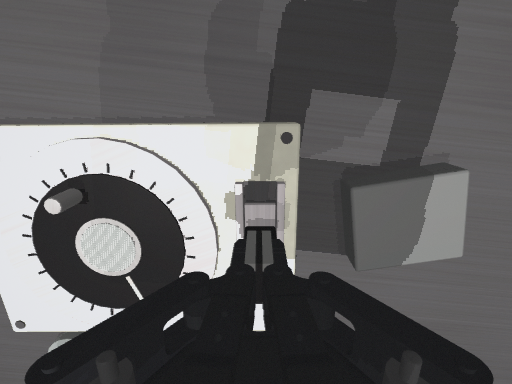

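The fingers at (260,245) are centred on the slide's near end, with the box at (405,215) well clear. Descend and push.

Request:
step_arm(series=[[1,0,0.02,0,0,-0.005,0],[1,0,0.04,0,0,-0.005,0],[1,0,0.058,0,0,-0.005,0],[1,0,0.068,0,0,-0.005,0],[1,0.004,0.068,0,0,-0.005,0],[1,0.009,0.068,0,0,-0.005,0],[1,0.012,0.068,0,0,-0.005,0],[1,0.015,0.068,0,0,-0.005,0]])

```text
clock: 9.7
eef_pos: [0.5067, 0.0231, 0.0632]
eef_rot: [[0.993, 0.001, -0.114], [0.114, 0.0, 0.993], [0.001, -1.0, -0.0]]
ft_force: [-2.4, -0.2, 1.2]
gripper_width: -0.005
```

```bash
python3 tab.py -.01 .062 0 .062 .0025 .062
```

```text
9.7 unit xy -0.030004104795415237 0.13964926014960602 [0.50666979 0.02308398 0.06324821] F unit -2.4356638463479214
cmd [0.02   0.0013 0.0004] [ 0.0001 -0.0008  0.001 ]
cmd [0.03   0.0013 0.0004] [ 0.0001 -0.0008  0.001 ]
cmd [0.0325 0.0013 0.0004] [ 0.0001 -0.0008  0.001 ]
```

Request:
step_arm(series=[[1,0.004,0,0,0,0,0],[1,0.008,0,0,0,0,0],[1,0.012,0,0,0,0,0],[1,0.016,0,0,0,0,0],[1,0.02,0,0,0,0,0],[1,0.024,0,0,0,0,0],[1,0.027,0,0,0,0,0],[1,0.029,0,0,0,0,0]])

```text
clock: 10.5
eef_pos: [0.535, 0.0265, 0.0624]
eef_rot: [[0.993, -0.0, -0.114], [0.114, 0.0, 0.993], [-0.0, -1.0, 0.0]]
ft_force: [-3.2, 1.4, 1.9]
gripper_width: -0.006
```

```bash
python3 tab.py
```

```text
10.5 unit xy -0.0014594964105045622 0.13975278521835457 [0.53501397 0.02646222 0.06241974] F unit -3.0257448621911602
```

Request:
step_arm(series=[[1,0.0004,0,0,0,0,0],[1,0.0008,0,0,0,0,0],[1,0.0012,0,0,0,0,0],[1,0.0016,0,0,0,0,0],[1,0.002,0,0,0,0,0],[1,0.0024,0,0,0,0,0],[1,0.0024,0,0,0,0,0],[1,0.0024,0,0,0,0,0]])

```text
clock: 11.3
eef_pos: [0.5371, 0.0267, 0.0624]
eef_rot: [[0.993, -0.0, -0.114], [0.114, 0.0, 0.993], [-0.0, -1.0, 0.0]]
ft_force: [-1.3, 0.7, -0.4]
gripper_width: 0.001
```

```bash
python3 tab.py
```

```text
11.3 unit xy 0.0006690941064336461 0.139727589720705 [0.5371314  0.02668144 0.06239388] F unit -1.2307073658496002
```

Estimated travel is 0.033 and there's no stop force yet, so I'll creep a little more.

Request:
step_arm(series=[[1,0.0004,0,0,0,0,0],[1,0.0008,0,0,0,0,0],[1,0.0012,0,0,0,0,0],[1,0.0014,0,0,0,0,0],[1,0.0016,0,0,0,0,0],[1,0.0016,0,0,0,0,0],[1,0.0016,0,0,0,0,0],[1,0.0016,0,0,0,0,0]])

```text
clock: 12.1
eef_pos: [0.5387, 0.0268, 0.0625]
eef_rot: [[0.993, 0.0, -0.114], [0.114, 0.0, 0.993], [0.0, -1.0, -0.0]]
ft_force: [-0.6, 1.2, -1.6]
gripper_width: 0.002
```

```bash
python3 tab.py
```

```text
12.1 unit xy 0.0022831054099457645 0.13970210708934055 [0.53873767 0.02684132 0.06245322] F unit -0.4515370076957444
```

Request:
step_arm(series=[[1,0.0003,0,0,0,0,0],[1,0.0005,0,0,0,0,0],[1,0.0007,0,0,0,0,0],[1,0.0009,0,0,0,0,0],[1,0.001,0,0,0,0,0],[1,0.001,0,0,0,0,0],[1,0.001,0,0,0,0,0],[1,0.001,0,0,0,0,0]])

```text
clock: 12.9
eef_pos: [0.5393, 0.0269, 0.0624]
eef_rot: [[0.993, -0.001, -0.114], [0.114, -0.0, 0.993], [-0.001, -1.0, 0.0]]
ft_force: [-8.4, -0.1, 3.0]
gripper_width: 0.0
```

```bash
python3 tab.py
```

```text
12.9 unit xy 0.0028463263843590656 0.1397085599039784 [0.53929643 0.02691236 0.06239891] F unit -8.382609503111707
```

Force rose to 8.4 N, so the slide is at its stop. Retract back, then up and away.

Request:
step_arm(series=[[1,-0.004,0,0,0,0,0],[1,-0.012,0,0,0,0,0],[1,-0.02,0,0,0,0,0],[1,-0.02,-0.03,0,0,0,0],[1,-0.02,-0.07,0,0,0,0],[1,-0.03,-0.11,0,0,0,0],[1,-0.06,-0.15,0,0,0,0],[1,-0.09,-0.19,0,0,0,0]])

```text
clock: 13.7
eef_pos: [0.4487, 0.0166, 0.2538]
eef_rot: [[0.993, 0.0, -0.114], [0.114, -0.0, 0.993], [0.0, -1.0, -0.0]]
ft_force: [0.6, -0.2, 0.4]
gripper_width: -0.0
```

Request:
step_arm(series=[[1,-0.02,0,0,0,0,0],[1,-0.04,0,0,0,0,0],[1,-0.05,0,0,0,0,0],[1,-0.05,0,0,0,0,0],[1,-0.05,0,0,0,0,0],[1,-0.05,0,0,0,0,0],[1,-0.05,0,0,0,0,0],[1,-0.05,0,0,0,0,0]])

```text
clock: 14.5
eef_pos: [0.4009, 0.0111, 0.2522]
eef_rot: [[0.993, -0.001, -0.114], [0.114, 0.0, 0.993], [-0.001, -1.0, 0.0]]
ft_force: [-0.1, -0.4, 0.7]
gripper_width: -0.001
```

```bash
python3 ang.py; python3 tab.py
python3 - <<'E'
from h import *
a=cv2.imread('pics/top_now.png')[149:299,170:394]; b=cv2.imread('pics/side_now.png')[140:290,150:374]
cv2.imwrite('pics/end.png',np.vstack([cv2.resize(q,None,fx=2,fy=2,interpolation=2) for q in (a,b)]))
u=np.array([np.cos(YAW),np.sin(YAW)]);v=np.array([-u[1],u[0]])
im=r.get_image('top'); g=cv2.cvtColor(im['pixels'],cv2.COLOR_RGB2GRAY).astype(np.float32)
xs=np.arange(-.03,.04,.001); P=[np.r_[C+x*u+.14*v,.0555] for x in xs]; q=proj(im,P).astype(np.float32)
w=cv2.remap(g,q[:,:1],q[:,1:],1).ravel(); print(dict(zip((xs*1000).round().astype(int).tolist(),w.astype(int).tolist())))
E
```

```text
top [ 0.5517295  -0.11137124] 0.06857282628115001 222
 idx (np.float64(0.4818291861204862), np.float32(95.05244)) line (np.float64(0.4836702148603152), np.float32(60.17804))
 idx (np.float64(0.5012035302992804), np.float32(95.06749)) line (np.float64(0.49606474492162655), np.float32(59.976852))
side [ 0.55347208 -0.1134212 ] 0.06877731394932761 235
 idx (np.float64(0.5037717666344251), np.float32(164.80438)) line (np.float64(0.4939551814797866), np.float32(82.12123))
 idx (np.float64(0.4762765780276108), np.float32(164.7003)) line (np.float64(0.47669562645987895), np.float32(81.58966))
wrist [ 0.55165791 -0.11138339] 0.06972443939316933 179
 idx (np.float64(-0.0769598558731384), np.float32(3.041603)) line (np.float64(-0.003505507881507587), np.float32(3.014))
 idx (np.float64(-0.08052533643947296), np.float32(2.6789074)) line (np.float64(0.0025612358807453432), np.float32(3.0779629))
14.65 unit xy -0.13658417202786585 0.13983171013521534 [0.40077277 0.01103551 0.25233267] F unit -0.45259592932350845
{-30: 123, -29: 123, -28: 123, -27: 123, -26: 123, -25: 123, -24: 123, -23: 124, -22: 124, -21: 124, -20: 124, -19: 123, -18: 123, -17: 123, -16: 123, -15: 123, -14: 125, -13: 128, -12: 134, -11: 147, -10: 163, -9: 178, -8: 194, -7: 203, -6: 210, -5: 213, -4: 214, -3: 215, -2: 215, -1: 215, 0: 215, 1: 215, 2: 215, 3: 215, 4: 215, 5: 215, 6: 215, 7: 213, 8: 210, 9: 202, 10: 191, 11: 169, 12: 146, 13: 122, 14: 97, 15: 88, 16: 84, 17: 88, 18: 100, 19: 117, 20: 143, 21: 170, 22: 187, 23: 203, 24: 210, 25: 214, 26: 215, 27: 215, 28: 215, 29: 215, 30: 215, 31: 215, 32: 215, 33: 215, 34: 215, 35: 214, 36: 212, 37: 207, 38: 198, 39: 187}
```

View pics/end.png

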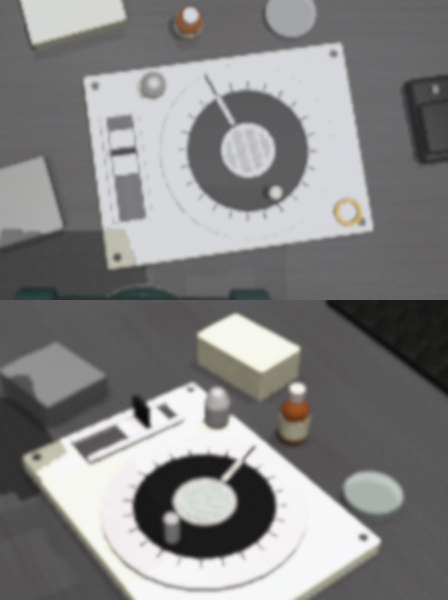

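The final views show the index mark and the long line as one line, and the tab at the far end of its travel (centre about 16-17 mm, 17.5 mm nominal). The loose things are where they were and the arm is clear.

```bash
python3 -c "
from workcell import r
print(r.sign_off())"
```

```text
the job is handed in; nothing more can be done
None
```

The dial is set to the long line and the filter slide is home. I handed the job in at about 14.7 s of the 58 s allowed; the hand-in gave no verdict.

- **Dial:** I pushed the post counter-clockwise with closed fingertips, about 1.83 rad in an arc round the dial's axis, with about 2 N on the wrist between moves. After I let go, the top and side cameras put the index mark within 0.01 rad (under 1 mm at its tip) of the long line. That holds before and after the slide was pushed. Some automatic readings picked up the wrong feature when the arm blocked the view or the line was out of frame: one side-camera and several wrist-camera fits. I ignored those.
- **Filter slide:** I pushed the tab until the force rose from about 2–3 N to 8.4 N, which I took as the stop. The arm's position gave a travel of about 35 mm. The top camera put the tab about 1 mm short of its nominal home position, which is within the calibration error and the 4 mm allowance.
- **Surroundings:** By eye, all the loose things stand where they were; I did not measure them again. The arm is retracted and clear of everything, with the wrist force down to noise.

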